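# Release the latched key of a tube roller mixer

### The arm

A 6-joint arm with a two-finger parallel gripper is mounted at the origin on the work surface. World frame = base frame: x ahead of the robot, y to its left, z up, the work surface at z = 0. Lengths are in mm, angles in rad, forces in N, time in s.
With the tool pointing down it reaches from about 350 to 775 mm from the base axis. Payload 7.3 kg.
Tool frame: the origin (TCP) lies between the finger pads; the fingertips stand 22 mm ahead of it and the grasp point (between the pads) lies 3 mm ahead of it (nose_length is the distance from the TCP to the fingertips, in mm); z points along the fingers, y is the direction in which the jaws open and shut (so a half turn about z gives the same grasp; the last joint's range is limited). The gripper opens to 92 mm and grips with 3 to 60 N. Pads are 19 mm wide; open, the fingers measure 130 mm over their backs; the gripper's body (75 mm by 190 mm) begins 47 mm behind the grasp point.
Start: joints at [-1.377, 0.342, 1.524, -0, 1.275, -0.146], TCP at [175.004, -494.991, 248.741] pointing down, gripper open.
Joint ranges: [-2.53, 2.53], [-0.77, 2.02], [0.04, 2.7], [-1, 4.14], [0.28, 2.66], [-3.11, 3.11]. Speed limits (rad/s): [2.57, 2.57, 3.14, 3.14, 3.14, 3.14].

### API

Orientations are given as [roll, pitch, yaw] about the fixed x, y, z axes, in that order (R = Rz(yaw) Ry(pitch) Rx(roll)).
In Python, from plant import get_obs, capture, close_job, nose_length gives the robot as it stands.
- The arm moves only by the tool step_arm, never from a script. Its argument "increments" is text: rows parted by semicolons, each of 7 numbers parted by spaces: the turn, a rotation vector about the tool's x, y, z in rad, then the shift along the tool's x, y, z in mm, then the opening, from -1 (shut) to 1 (fully open). A call has 1 to 20 rows; each row is the pose to reach, as a shift and turn from the pose commanded when the call began, along the tool's axes at that moment; what a row does not reach only later rows make up. A row lasts 1/8 s, in which the tool goes at most 62.5 mm and 10.7 degrees, less where a joint would pass 70% of its speed; a pose out of reach is approached as far as the arm can. A call with a gripper value outside its range is refused whole. The fingers move at their own pace and stop on an object; the grip force is fixed at half the most. Time passes only in rows, so rows that repeat a pose let the fingers close. It gives the time, the measured TCP pose, the force and the opening at its end, in the units of the state.
- get_obs(): the state, without advancing time (a new reading comes with each control period).
- capture(name): name is "side" or "top"; returns a dict with "frame" (480x640x3 uint8, red, green, blue), "K" (3x3 intrinsics, pixels), "distortion" ([k1, k2, p1, p2, k3] as OpenCV has them; the pictures are not rectified), "extrinsics" (4x4, takes a point from world to camera coordinates). Camera axes: x right, y down, z forward; pixel columns grow to the right and rows downward; lengths in mm; the calibration is good to about 2 mm. A picture is of the moment at which its call begins. There is no depth.
- close_job(): hands the job in, once; it reports no verdict.
The state is a dict: "time": time; "joint_positions": joint angles; "dq": joint speeds; "tau": joint torques, N m; "tool_pos": TCP position; "tcp_rot": TCP orientation; "contact_force": force on the tool from outside, world axes, zero at the start; "moment": the same for the moment, N m; "grip_width": finger opening in mm.
Only numpy, scipy, OpenCV 4.12 (cv2) and the standard library are available. Lean on these libraries where they do the work, as an engineer would, in place of code of your own. Each camera call takes 0.05 s, during which the arm holds its last target.

### The job

One of the four identical mode keys on the tube roller mixer has been left latched down. With closed fingertips tap each of the four keys lightly in turn, starting with the key next to the rollers and working away from them, so that you feel which one is latched without releasing it yet; then press that key fully home and let it spring up, so that all four keys stand up. Do not push any of the other keys home, and leave the tube rack, the jar and the vial standing where they are.

Things in the scene. Friction and masses are not known exactly. Their poses are not given: they have to be found in the camera images.
- mixer: Fixed tube roller mixer, grey case with teal band, flat top 60 mm up. Origin on the table under the key row's middle; z up, y along the row towards the rollers. Case x -60..110, y -115..315 mm. Key centres at x 0, y +72 (next to rollers), +24, -24, -72. Four black rollers and two tubes fill y 114..306, x -50..100, up to 97 mm. Fixed black frames round the keys: 40 mm square, tops 62 mm up.
- key_a: One of four identical ivory keys, cap 30 x 30 mm; its place in the row changes from start to start. Origin: middle of the cap's top face, z up. Heights of that face above the table: up (not latched) 72 mm, latched 68 mm, fully home 64 mm. Exactly one of the four is latched at the start.
- key_b: Another of the four keys, same as key_a (place changes too). Any key that is not latched begins to sink at 2 N and takes 0.9 N more per mm (9 N at home); let go, it comes back up.
- key_c: Another of the four keys, same as key_a (place changes too).
- key_d: Another of the four keys, same as key_a (place changes too). Whichever key is latched does not give below about 5.5 N; pushed about 3 mm further, all but home (8 to 9 N), its catch lets go, and when let go it springs up to 72 mm. Pushed less, it stays latched.
- rack: Loose clear acrylic tube rack, 70 x 90 x 60 mm, with five lilac-capped tubes that reach 105 mm above the table; stands on the table beyond the end of the mixer that is away from the rollers. Origin under its middle. Not to be moved.
- jar: Loose specimen jar with a red cap, diameter 56 mm, 65 mm tall, standing on the table on the robot's side of the mixer. Origin under its middle. Not to be moved.
- vial: Loose amber vial with a blue cap, diameter 26 mm, 45 mm tall, standing on the mixer's flat top beyond the keys (65 to 90 mm from the row's line), its top 105 mm above the table. Origin under its middle. Not to be moved.

How it is judged:
By the outcome, as a careful person would: the job done as asked, in the order asked, and still so for the second after the job is handed in, with the robot touching nothing.
It also fails if it takes over 51 s, if anything falls off the work surface, if the arm or the gripper's body presses on something with over 40 N, if the wrist force passes 120 N, or if a joint passes its speed limit or range.

## Working session

There is one attempt and no reset: what is moved stays moved. The work goes in short steps, Python scripts to look and compute and a tool call to move; the robot and the scene stay as the last step left them, time stands still between calls to the robot, and variables do not carry over. Pictures are saved under pics/ and viewed, and the job is handed in when it is done.

Besides the shell and the picture viewer there is one more tool, called as name(argument=value, ...) on one line, values as JSON. step_arm: Moves the arm, as the interface text tells. Its arguments: {"type":"object","properties":{"increments":{"type":"string"}},"required":["increments"]}

```bash
mkdir -p pics; ls
python3 - <<'E'
from plant import *
import cv2,json,pickle
o=get_obs();print(o)
print(nose_length if not callable(nose_length) else nose_length())
for n in("side","top"):
    c=capture(n);cv2.imwrite(f"pics/{n}0.png",c["frame"][:,:,::-1]);pickle.dump(c,open(f"{n}.pkl","wb"))
    print(n,c["K"],c["distortion"],c["extrinsics"])
E
```

```text
pics
{'time': 0.0, 'joint_positions': array([-1.37702492e+00,  3.42737573e-01,  1.52500965e+00, -3.14003337e-06,
        1.27540355e+00, -1.46011333e-01]), 'dq': array([-0.00023635, -0.0007466 ,  0.00054648,  0.00153598, -0.00030206,
       -0.00057748]), 'tau': array([ 4.81965380e-04, -4.31234729e+01, -2.44219548e+01,  7.16570509e-02,
        5.58310084e-02, -1.18503563e-04]), 'tool_pos': array([ 174.91534824, -494.61029963,  248.03980564]), 'tcp_rot': array([-3.14005068e+00, -2.23724647e-04,  3.39783487e-01]), 'contact_force': array([0.61157757, 0.87581494, 0.23835975]), 'moment': array([-0.05586988, -0.00719518,  0.00469002]), 'grip_width': 91.85431143775335}
22.0
side [[523.33262004   0.         328.48143785]
 [  0.         523.33262004 242.37416274]
 [  0.           0.           1.        ]] [-0.03442959  0.          0.          0.          0.        ] [[ 8.70399537e-01 -4.92226440e-01 -1.08525125e-02 -4.71733621e+02]
 [-2.90166994e-01 -4.95042845e-01 -8.18984553e-01  1.86087396e+02]
 [ 3.97753392e-01  7.15992817e-01 -5.73712930e-01  5.82270054e+02]
 [ 0.00000000e+00  0.00000000e+00  0.00000000e+00  1.00000000e+00]]
top [[468.79412849   0.         314.25440695]
 [  0.         468.79412849 243.80261862]
 [  0.           0.           1.        ]] [-0.0805043  0.         0.         0.         0.       ] [[ 3.45420779e-03 -9.99982247e-01 -4.85537247e-03 -3.99236909e+01]
 [-9.92876484e-01 -2.85130922e-03 -1.19114051e-01  5.11735924e+02]
 [ 1.19098093e-01  5.23222984e-03 -9.92868706e-01  6.71539820e+02]
 [ 0.00000000e+00  0.00000000e+00  0.00000000e+00  1.00000000e+00]]
```

View pics/side0.png

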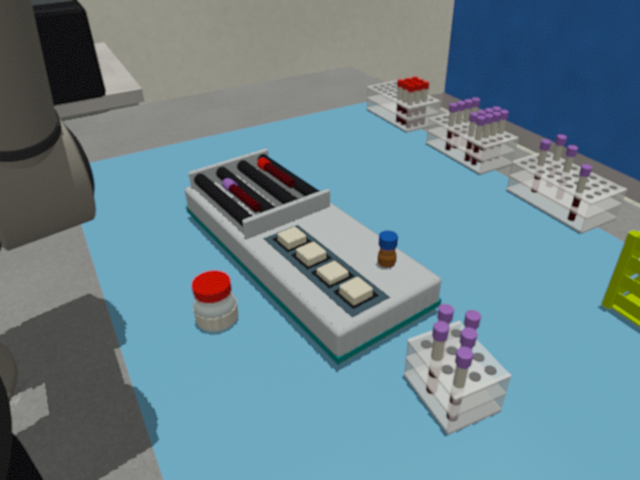

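View pics/top0.png

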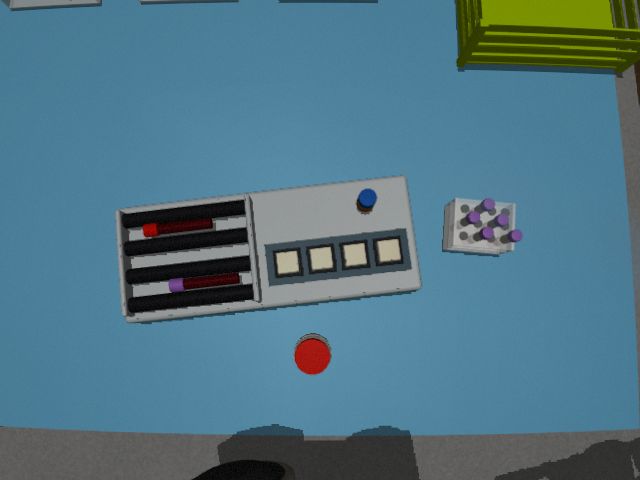

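The top view shows four keys at about (288,263), (321,258), (355,254) and (388,250), the vial at (367,198), the jar at (312,355) and the rack at (480,228). I'll enlarge it and measure.

```bash
python3 - <<'E'
import cv2,pickle
t=pickle.load(open("top.pkl","rb"))["frame"][:,:,::-1]
cv2.imwrite("pics/t_crop.png",cv2.resize(t[170:310,250:430],None,fx=4.4,fy=4.28,interpolation=cv2.INTER_CUBIC))
s=pickle.load(open("side.pkl","rb"))["frame"][:,:,::-1]
cv2.imwrite("pics/s_crop.png",cv2.resize(s[215:315,260:400],None,fx=5.6,fy=5.6,interpolation=cv2.INTER_CUBIC))
E
cat > h.py <<'E'
import numpy as np,cv2,pickle
def ray(c,u,v,z):
    p=cv2.undistortPoints(np.array([[[u,v]]],float),c["K"],np.array(c["distortion"]))[0,0]
    E=c["extrinsics"];R=E[:3,:3];t=E[:3,3]
    o=-R.T@t;d=R.T@np.array([p[0],p[1],1.]);return o+d*(z-o[2])/d[2]
def proj(c,P):
    E=c["extrinsics"];return cv2.projectPoints(np.array(P,float).reshape(-1,1,3),cv2.Rodrigues(E[:3,:3])[0],E[:3,3],c["K"],np.array(c["distortion"]))[0][:,0]
E
python3 - <<'E'
import sys;sys.path.insert(0,'.')
from h import *
# caps centroid by ivory threshold
for n,roi in(("top",(230,280,265,415)),("side",(222,308,270,380))):
    c=pickle.load(open(n+".pkl","rb"));f=c["frame"].astype(int)
    m=((f[:,:,0]-f[:,:,2]>18)&(f[:,:,0]>150)).astype(np.uint8)
    k=np.zeros_like(m);a,b,d,e=roi;k[a:b,d:e]=m[a:b,d:e]
    nn,l,st,ce=cv2.connectedComponentsWithStats(k)
    for i in range(1,nn):
        if st[i,4]>30: print(n,st[i],ce[i],ray(c,*ce[i],72).round(1), ray(c,*ce[i],68).round(1))
E
```

```text
top [378 240  22  21 383] [388.59007833 249.93733681] [ 498.5 -143.2   72. ] [ 498.9 -143.8   68. ]
top [344 244  22  21 383] [354.74151436 254.11227154] [492.5 -95.5  72. ] [492.8 -95.8  68. ]
top [311 248  21  21 390] [320.95384615 257.87948718] [487. -48.  72.] [487.4 -48.   68. ]
top [277 252  21  21 388] [286.84020619 261.87886598] [ 4.812e+02 -2.000e-01  7.200e+01] [4.816e+02 1.000e-01 6.800e+01]
side [278 227  27  16 255] [291.18431373 234.72941176] [481.1  -3.6  72. ] [483.5   1.8  68. ]
side [297 242  29  18 301] [310.65448505 250.55481728] [486.9 -50.7  72. ] [489.4 -45.7  68. ]
side [317 261  31  20 347] [332.19596542 270.48126801] [ 490.3 -102.5   72. ] [492.8 -98.1  68. ]
side [340 277  32  22 394] [355.64720812 287.46954315] [ 498.3 -145.8   72. ] [ 500.9 -141.8   68. ]
```

View pics/t_crop.png

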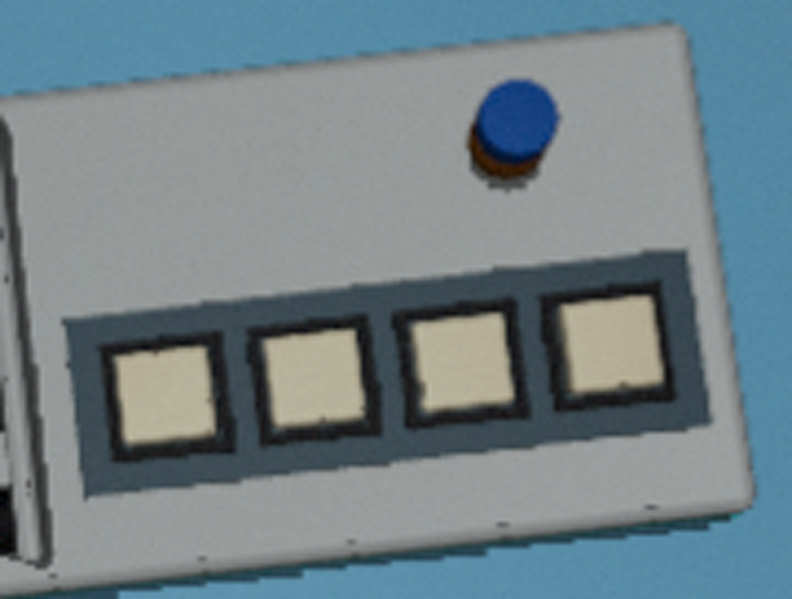

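View pics/s_crop.png

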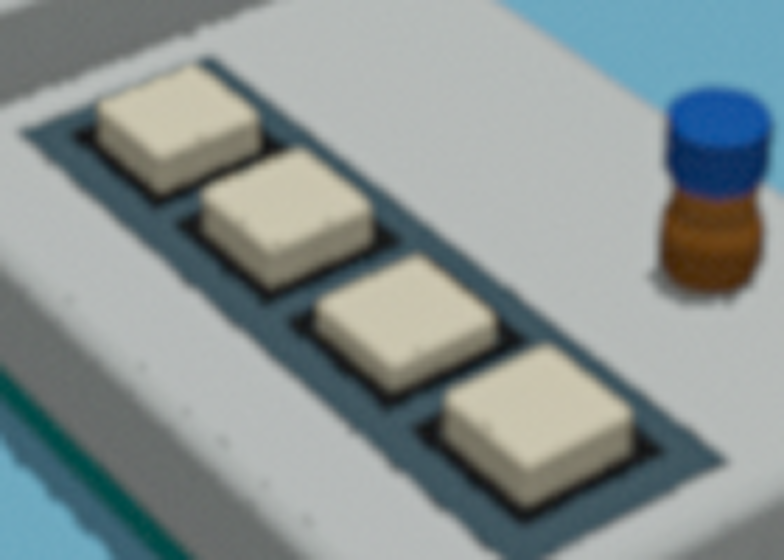

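Key spacing and row length (144 mm) match the drawing, and the mixer yaw is about 0.12 rad. In the side view the third key from the rollers sits about 4 mm lower than the rest, which hints that it's the latched one; the taps will show. Moving above key 1 with the fingers closed.

step_arm(increments="0 0 0.1 227 -182 0 -1;0 0 0.22 454 -364 0 -1;0 0 0.22 454 -364 0 -1;0 0 0.22 454 -364 0 -1;0 0 0.22 454 -364 0 -1;0 0 0.22 454 -364 0 -1;0 0 0.22 454 -364 0 -1;0 0 0.22 454 -364 0 -1;0 0 0.22 454 -364 0 -1;0 0 0.22 454 -364 0 -1;0 0 0.22 454 -364 0 -1;0 0 0.22 454 -364 50 -1;0 0 0.22 454 -364 100 -1;0 0 0.22 454 -364 127 -1;0 0 0.22 454 -364 127 -1;0 0 0.22 454 -364 127 -1")

```text
time: 2.1
tool_pos: [482.3, -1.3, 122.8]
tcp_rot: [3.141, -0.002, 0.119]
contact_force: [0.4, 0.3, 0.5]
grip_width: 0.5
```

Run:
```python
from plant import *
from h import *
o=get_obs();print(o["tool_pos"],o["contact_force"],o["time"])
s=capture("side");f=s["frame"][:,:,::-1].copy()
P=np.array([482.3,-1.3,100.8]);print(proj(s,[P,[482.3,-1.3,72]]))
cv2.imwrite("pics/s1.png",cv2.resize(f[130:330,220:420],None,fx=3,fy=3,interpolation=cv2.INTER_CUBIC))
t=capture("top");cv2.imwrite("pics/t1.png",t["frame"][:,:,::-1])
print(get_obs()["contact_force"])
```

```text
[482.26051775  -1.28308234 122.84777838] [0.43313498 0.27365008 0.46278405] 2.1
[[290.16142801 216.21245288]
 [291.24675317 233.66380083]]
[-0.26463684 -0.11414883  0.59219896]
```

View pics/s1.png

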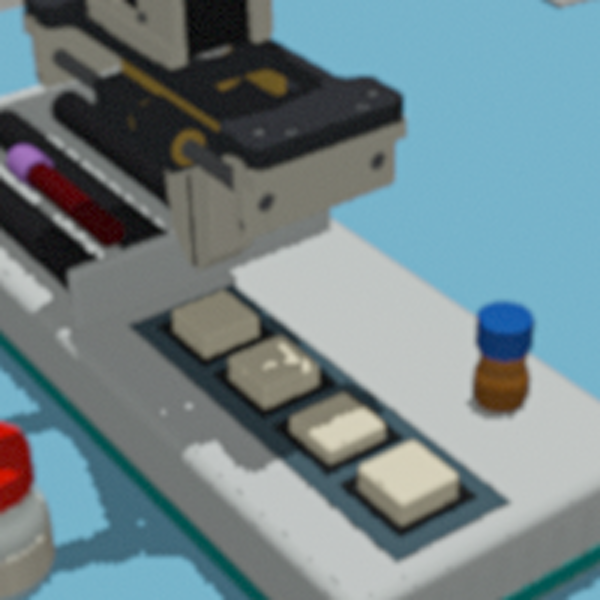

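The fingertips sit over key 1, at (288,217) in the full image against a predicted (290,216). Descending in stages.

step_arm(increments="0 0 0 0 0 14 -1;0 0 0 0 0 24 -1;0 0 0 0 0 24 -1;0 0 0 0 0 24 -1;0 0 0 0 0 24 -1")

```text
time: 2.82
tool_pos: [481.9, -0.5, 97.9]
tcp_rot: [3.141, -0.0, 0.12]
contact_force: [-0.1, 1.3, 0.1]
grip_width: 0.5
```

step_arm(increments="0 0 0 0 0 2.5 -1;0 0 0 0 0 5 -1;0 0 0 0 0 5 -1;0 0 0 0 0 5 -1")

```text
time: 3.32
tool_pos: [481.9, -0.5, 92.9]
tcp_rot: [3.141, -0.0, 0.12]
contact_force: [0.2, 0.5, 3.1]
grip_width: 0.8
```

At a tip height of 70.9 mm key 1 already pushes back with 3.1 N, as a key standing up should. Now key 2.

step_arm(increments="0 0 0 0 0 -12 -1;0 0 0 0 0 -20 -1;0 0 0 0 0 -20 -1;0 0 0 0 24 -20 -1;0 0 0 0 48 -20 -1;0 0 0 0 48 -20 -1;0 0 0 0 48 -20 -1;0 0 0 0 48 -10 -1;0 0 0 0 48 -5 -1;0 0 0 0 48 -5 -1;0 0 0 0 48 -2.5 -1;0 0 0 0 48 0 -1;0 0 0 0 48 0 -1;0 0 0 0 48 0 -1")

```text
time: 5.08
tool_pos: [487.6, -48.1, 93.0]
tcp_rot: [3.141, -0.001, 0.12]
contact_force: [-0.3, 0.7, 3.7]
grip_width: 0.4
```

Key 2 gives 3.7 N at the same depth, so it's up as well. Now key 3.

step_arm(increments="0 0 0 0 0 -12 -1;0 0 0 0 0 -20 -1;0 0 0 0 0 -20 -1;0 0 0 0 24 -20 -1;0 0 0 0 48 -20 -1;0 0 0 0 48 -20 -1;0 0 0 0 48 -20 -1;0 0 0 0 48 -10 -1;0 0 0 0 48 -5 -1;0 0 0 0 48 -5 -1;0 0 0 0 48 -2.5 -1;0 0 0 0 48 0 -1;0 0 0 0 48 0 -1;0 0 0 0 48 0 -1")

```text
time: 6.82
tool_pos: [493.3, -95.9, 92.8]
tcp_rot: [3.141, -0.0, 0.12]
contact_force: [-0.1, 0.9, -0.2]
grip_width: 0.4
```

There's no force at 70.8 mm on key 3, so it is standing lower. I'll creep down to a light touch.

step_arm(increments="0 0 0 0 0 1.2 -1;0 0 0 0 0 2.4 -1;0 0 0 0 0 2.4 -1;0 0 0 0 0 2.4 -1")

```text
time: 7.32
tool_pos: [493.2, -95.8, 90.4]
tcp_rot: [3.141, -0.0, 0.12]
contact_force: [-1.2, 0.5, 1.4]
grip_width: 0.3
```

step_arm(increments="0 0 0 0 0 0.3 -1;0 0 0 0 0 0.3 -1;0 0 0 0 0 0.3 -1")

```text
time: 7.7
tool_pos: [493.3, -95.8, 90.3]
tcp_rot: [3.141, -0.0, 0.12]
contact_force: [-1.4, 0.2, 4.9]
grip_width: 0.6
```

Key 3 takes 4.9 N at 68.3 mm with hardly any give, so it is latched. Lifting off and tapping key 4.

step_arm(increments="0 0 0 0 0 -12 -1;0 0 0 0 0 -22.7 -1;0 0 0 0 0 -22.7 -1;0 0 0 0 24 -22.7 -1;0 0 0 0 48 -22.7 -1;0 0 0 0 48 -22.7 -1;0 0 0 0 48 -22.7 -1;0 0 0 0 48 -12.7 -1;0 0 0 0 48 -7.7 -1;0 0 0 0 48 -7.7 -1;0 0 0 0 48 -5.2 -1;0 0 0 0 48 -2.7 -1;0 0 0 0 48 -2.7 -1;0 0 0 0 48 -2.7 -1")

```text
time: 9.45
tool_pos: [499.1, -143.5, 93.0]
tcp_rot: [3.141, -0.0, 0.12]
contact_force: [-0.5, 0.8, 3.0]
grip_width: 0.4
```

Key 4 is up (3.0 N). Only key 3 is latched, so back to key 3, stopping just above it.

step_arm(increments="0 0 0 0 0 -12 -1;0 0 0 0 0 -20 -1;0 0 0 0 0 -20 -1;0 0 0 0 -24 -20 -1;0 0 0 0 -48 -20 -1;0 0 0 0 -48 -20 -1;0 0 0 0 -48 -20 -1;0 0 0 0 -48 -10 -1;0 0 0 0 -48 -3 -1;0 0 0 0 -48 0 -1;0 0 0 0 -48 1 -1;0 0 0 0 -48 1 -1;0 0 0 0 -48 1 -1")

```text
time: 11.08
tool_pos: [493.3, -95.8, 91.9]
tcp_rot: [3.141, -0.0, 0.12]
contact_force: [0.5, -0.4, -0.1]
grip_width: 0.8
```

step_arm(increments="0 0 0 0 0 1.5 -1;0 0 0 0 0 3 -1;0 0 0 0 0 4 -1;0 0 0 0 0 5 -1;0 0 0 0 0 5 -1;0 0 0 0 0 5 -1")

```text
time: 11.82
tool_pos: [493.4, -95.9, 87.4]
tcp_rot: [3.141, -0.001, 0.12]
contact_force: [-1.1, 0.9, 7.8]
grip_width: 0.5
```

step_arm(increments="0 0 0 0 0 0.8 -1;0 0 0 0 0 1.5 -1;0 0 0 0 0 1.5 -1;0 0 0 0 0 1.5 -1")

```text
time: 12.32
tool_pos: [493.4, -95.9, 86.2]
tcp_rot: [3.141, -0.001, 0.12]
contact_force: [-2.8, 1.7, 9.6]
grip_width: 0.3
```

step_arm(increments="0 0 0 0 0 0.4 -1;0 0 0 0 0 0.4 -1;0 0 0 0 0 0.4 -1")

```text
time: 12.7
tool_pos: [493.4, -95.9, 86.2]
tcp_rot: [3.141, -0.001, 0.12]
contact_force: [-4.3, 1.9, 13.3]
grip_width: 0.0
```

The force rises to 13.3 N with no further travel, so key 3 is on its stop. Lifting straight up and clear.

step_arm(increments="0 0 0 0 0 -4 -1;0 0 0 0 0 -12 -1;0 0 0 0 0 -40 -1;0 0 0 0 0 -90 -1;0 0 0 0 0 -140 -1;0 0 0 0 0 -140 -1;-0 0 0 -60 60 -140 -1;0 0 0 -100 120 -140 -1;0 0 0 -110 180 -140 -1;0 0 0 -110 240 -140 -1;0 0 0 -110 260 -140 -1;0 0 0 -110 260 -140 -1;0 0 0 -110 260 -140 -1")

```text
time: 14.32
tool_pos: [414.6, -366.1, 223.5]
tcp_rot: [-3.139, 0.001, 0.12]
contact_force: [-0.2, 0.6, -0.3]
grip_width: 0.6
```

Run:
```python
from plant import *
from h import *
for n,roi in(("top",(230,280,265,415)),("side",(222,308,270,380))):
    c=capture(n);f=c["frame"].astype(int);cv2.imwrite(f"pics/{n}2.png",c["frame"][:,:,::-1])
    m=((f[:,:,0]-f[:,:,2]>18)&(f[:,:,0]>150)).astype(np.uint8)
    k=np.zeros_like(m);a,b,d,e=roi;k[a:b,d:e]=m[a:b,d:e]
    nn,l,st,ce=cv2.connectedComponentsWithStats(k)
    for i in range(1,nn):
        if st[i,4]>30: print(n,st[i],ce[i],ray(c,*ce[i],72).round(1))
    cv2.imwrite(f"pics/{n}2c.png",cv2.resize(c["frame"][215:315,260:400,::-1],None,fx=5.6,fy=5.6,interpolation=cv2.INTER_CUBIC))
    d=cv2.absdiff(c["frame"],pickle.load(open(n+".pkl","rb"))["frame"]).max(2);cv2.imwrite(f"pics/{n}d.png",d)
o=get_obs();print(o["time"],o["tool_pos"],o["contact_force"])
```

```text
top [378 240  22  21 388] [388.56185567 249.87113402] [ 498.6 -143.2   72. ]
top [344 244  22  21 392] [354.7755102  253.93112245] [492.7 -95.5  72. ]
top [311 247  21  22 394] [320.94670051 257.87563452] [487. -48.  72.]
top [277 252  21  21 394] [286.87817259 261.85786802] [ 4.813e+02 -2.000e-01  7.200e+01]
side [278 227  28  21 384] [291.609375   236.99739583] [479.1  -9.   72. ]
side [297 243  29  22 436] [310.73165138 253.02752294] [484.4 -55.7  72. ]
side [317 259  31  25 499] [332.17635271 270.48096192] [ 490.3 -102.5   72. ]
side [340 277  32  27 560] [355.6625     289.86607143] [ 495.9 -149.6   72. ]
14.425 [ 415.026806   -365.65507101  224.40600572] [-0.03294143  0.24058152 -0.23052049]
```

View pics/side2.png

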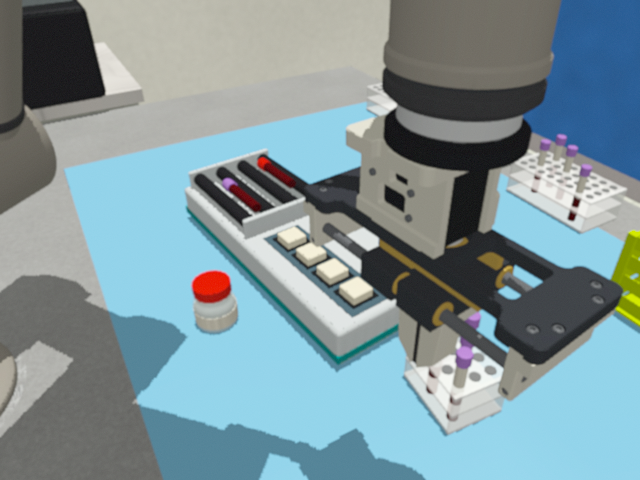

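View pics/side2c.png

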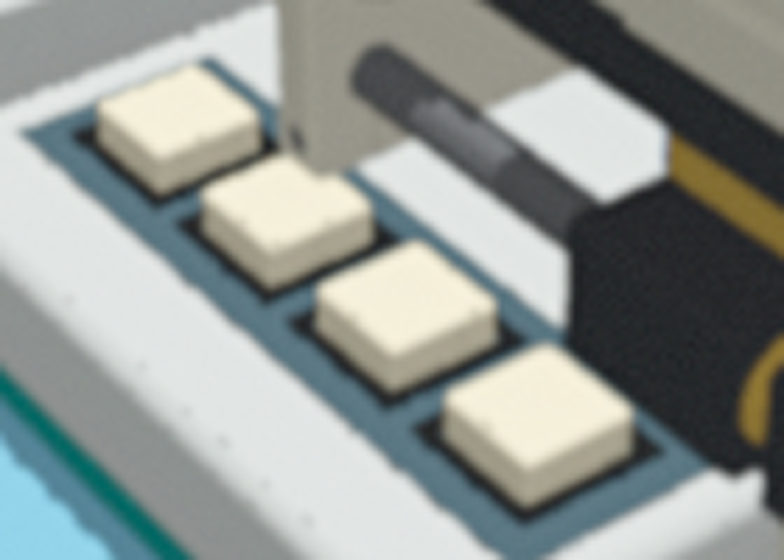

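View pics/top2.png

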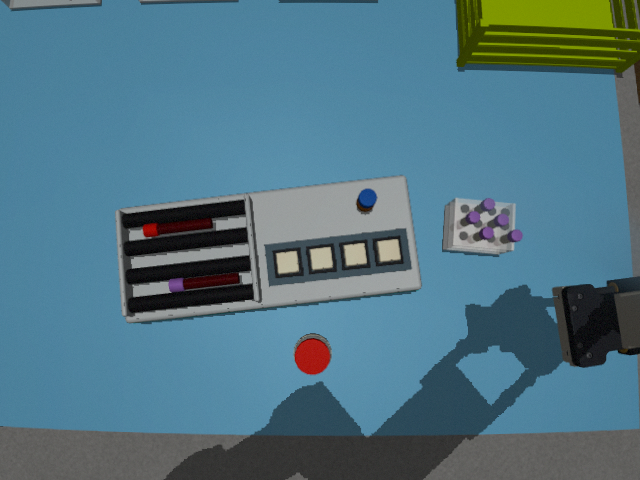

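Key 3's top edge has risen in the side view (row 261 to 259), so it now stands as high as its neighbours. The vial (367,198), jar (312,355) and rack (480,228) are where they were. The arm is clear and reads about 0 N, so I'm handing in.

```bash
python3 -c "
from plant import *
print(close_job())"
```

```text
the job is handed in; nothing more can be done
None
```

The latched key was the third from the rollers. I pressed it home, it sprang up, and all four keys now stand up. I handed the job in at about 14.4 s of the 51 s allowed.

- **Taps:** I tapped the keys in order, starting next to the rollers. Keys 1, 2 and 4 gave 3.1, 3.7 and 3.0 N with the fingertips about 71 mm up, so they were standing up. Key 3 gave nothing until about 68.3 mm, then took 4.9 N with hardly any give, so it was latched. It was still down when I came back to press it.
- **Press:** I pushed key 3 to a measured tip height of about 64.2 mm (home is 64 mm). The force rose to 13.3 N with no further travel, so it was on its stop. I then lifted straight off.
- **Last checks:** In the side picture key 3 stands as high as its neighbours. In the top picture the rack, jar and vial are where they started. The arm was clear of everything, with the force reading near zero.
- **Disagreements and gaps:** The two cameras differed by about 2.6 mm along the row, close to the stated calibration error. The cap centres from the final side picture were unreliable because the light had changed, so I judged key height by the cap edges. I did not tap key 3 again after releasing it.

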